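# Clamp the tube rack on the shaker

### The job

The tube rack stands loose on the shaker platform. Working only by pushing with the fingertips, swing the black-knobbed lever outward as far as it goes so that the cam stands at its low point, push the clamp bar forward by its upright tab until the rack is snug and square against the fence, then swing the lever fully back so that the cam locks behind the bar's roller. Do not touch or lift the rack or its tubes with the robot, and do not disturb the cup, bottle and vial standing beside the shaker.

Things in the scene. Friction and masses are not known exactly. Their poses are not given: they have to be found in the camera images.
- tube_shaker: Low white bench shaker, fixed to the bench, 290 x 190 mm, with a flat grey platform 304 (along its x) x 204 mm whose top is 70 mm above the bench. Origin: on the bench under its middle. Its x axis is the forward direction in which the clamp bar is pushed (from the robot toward the fence), y is to the left of that, z up. A 48 mm high fence stands across the far end of the platform.
- fence (a point): Middle of the lower edge of the fence face that the rack is clamped against, at platform height; axes as the shaker. The fence is 150 mm wide and 48 mm high.
- cam_pivot (a point): Point on the vertical cam axis, 52 mm above the platform (122 mm above the bench), level with the lever knob; 164 mm behind the fence face and 45.5 mm left (+y) of the fence point. Axes as the shaker. The cam is a pear-shaped steel plate 22 to 30 mm above the platform: base radius 11 mm, nose reach 22 mm. The lever on it is a flat bar 12 mm wide, 30 to 37 mm above the platform.
- lever_knob (a point): Middle of the upright black knob (a round pin, 14 mm diameter) at the end of the cam lever, 75 mm from the cam axis. The free part of the pin stands above the lever from 37 to 67 mm above the platform; this point is at 52 mm (122 mm above the bench). When locked the lever points back toward the robot (shaker -x, turned 10 degrees to +y); released it points to the left of the shaker (+y, out over the platform's edge).
- cam (a joint): Angle of the cam and lever, rad. 0 = locked: the nose points across (shaker -y) into the path of the bar's roller and the roller cannot pass. It grows clockwise seen from above, up to the stop at 1.65 = released: low side of the cam toward the roller, which is free to pass from about 1.3 on. Stiff pivot: about 2 N at the knob turns it; it stays where it is left. While it is being released, the nose may nudge the bar back a little.
- carriage (a joint): Travel of the clamp bar with its carriage, m, along shaker +x. Starts between 0 and 0.012; while the cam is locked it stops at about 0.022; at about 0.050 the bar holds the rack snug against the fence (stop without a rack 0.053). Friction about 2 N, and it stays where it is left. Its roller (14 mm diameter, on the left side of the carriage) comes to lie just beyond the cam, so that the nose can swing in behind it and lock the bar.
- push_tab (a point): Middle of the upper part of the near face (the face toward the robot, shaker -x side) of the upright push tab at the tail of the carriage, 42 mm above the platform (112 mm above the bench). The tab is a plate 6 mm thick, 34 mm wide along shaker y (this point is at the middle of its width) and rises from 14 to 56 mm above the platform. It moves with the clamp bar.
- bar_face (a point): Middle of the front (rubber) face of the clamp bar, which is 120 mm wide and 42 mm high, 20 mm above the platform. It lies 132 mm in front of the tab's near face.
- rack: Clear tube rack standing loose on the platform between clamp bar and fence, 66 mm (its x) x 108 mm (its y) x 58 mm high; with four tubes 96 mm long standing in it, whose caps reach 100 mm above the platform. Origin: centre of its underside. It starts askew and away from the fence; snug, its origin lies 33 mm from the fence face and its x axis is along the shaker's x.
- tube_a: One of four blood tubes, 15 mm diameter, 96 mm long, standing loose in the rack. Origin: centre of its lower end.
- tube_b: One of four blood tubes, 15 mm diameter, 96 mm long, standing loose in the rack. Origin: centre of its lower end.
- tube_c: One of four blood tubes, 15 mm diameter, 96 mm long, standing loose in the rack. Origin: centre of its lower end.
- tube_d: One of four blood tubes, 15 mm diameter, 96 mm long, standing loose in the rack. Origin: centre of its lower end.
- specimen_cup: White specimen cup with a wide screw lid, 65 mm diameter, 65 mm high, standing loose on the bench to the left of the shaker. Origin: centre of its underside.
- small_bottle: White reagent bottle with screw cap, 34 mm diameter, 61 mm high, loose on the bench to the left of the shaker. Origin: centre of its underside.
- vial: Amber vial with white cap, 22 mm diameter, 58 mm high, loose on the bench to the left of the shaker. Origin: centre of its underside.

How it is judged:
By the outcome, as a careful person would: the job done as asked, in the order asked, and still so for the second after the job is handed in, with the robot touching nothing.
It also fails if it takes over 67 s, if anything falls off the work surface, if the arm or the gripper's body presses on something with over 40 N, if the wrist force passes 120 N, or if a joint passes its speed limit or range.

### The arm

A 6-joint arm with a two-finger parallel gripper is mounted at the origin on a cart in front of the work surface, level with it; the furniture and walls round the work are solid. World frame = base frame: x ahead of the robot, y to its left, z up, the work surface at z = 0. Lengths are in m, angles in degrees, forces in N, time in s.
With the tool pointing down it reaches from about 0.425 to 0.95 m from the base axis. Payload 14.7 kg.
Tool frame: the origin (TCP) lies between the finger pads; the fingertips stand 25 mm ahead of it and the grasp point (between the pads) lies 6 mm ahead of it (arm.nose_length is the distance from the TCP to the fingertips, in m); z points along the fingers, x is the direction in which the jaws open and shut, and the axes are right-handed (so a half turn about z gives the same grasp; the last joint's range is limited). The gripper opens to 85 mm and grips with 20 to 120 N. Pads are 22 mm wide; open, the fingers measure 114 mm over their backs; the gripper's body (76 mm by 85 mm) begins 54 mm behind the grasp point. The pads swing forward as they close: fully open they stand 13 mm farther back than shut.
Start: joints at [-71.482, 27.513, 91.461, -0, 61.026, -2.67], TCP at [0.235, -0.606, 0.256] pointing down, gripper open.
Joint ranges: [-157.49, 157.49], [-46.99, 117.5], [13.45, 153.17], [-89.5, 269.5], [5.16, 153.95], [-167.48, 167.48]. Speed limits (degrees/s): [108.29, 108.29, 136.94, 172.46, 172.46, 172.46].

### API

Orientations are given as a 3x3 rotation matrix whose columns are the frame's x, y, z axes.
In Python, from workcell import arm gives the robot as it stands.
- The arm moves only by the shell command python3 -m handwheel 'ROWS'. ROWS is JSON, one flat list of numbers, 7 for each row, row after row: the finger opening in cm, from 0 to 8.54, then the shift along the tool's x, y, z in cm, then the turn, a rotation vector about the tool's x, y, z in rad. In form: [claw, dx, dy, dz, ax, ay, az, claw, dx, dy, dz, ax, ay, az, ...]. A call has exactly 8 rows; each row is the pose to reach, as a shift and turn from the pose measured when the call began, along the tool's axes at that moment; what a row does not reach only later rows make up. A row lasts 1/10 s, in which the tool goes at most 50 mm and 8.59 degrees, less where a joint would pass 70% of its speed; a pose out of reach is approached as far as the arm can. A call with a gripper value outside its range is refused whole. The fingers move at their own pace and stop on an object; the grip force is fixed at half the most. Time passes only in rows, so rows that repeat a pose let the fingers close, or fill a call up. It gives the time, the measured TCP pose, the force and the opening at its end, in the units of the state.
- arm.sense(): the state, without advancing time (a new reading comes with each control period).
- arm.read_camera(name): name is "scene" or "top" or "wrist"; returns the picture (480x640x3 uint8, red, green, blue); there is no depth.
- arm.calibration(name): a dict with "intrinsics" (3x3 intrinsics, pixels), "rvec" (rotation vector, rad) and "tvec" (3), from world to camera coordinates, as OpenCV has them. Camera axes: x right, y down, z forward; pixel columns grow to the right and rows downward; lengths in m; the calibration is good to about 2 mm. A picture is of the moment at which its call begins: read the wrist's pose just before it. calibration takes no time and is no camera call; for the wrist camera it gives the pose at the moment of the call.
- arm.finish_job(): hands the job in, once; it reports no verdict.
The state is a dict: "time_s": time; "joint_positions": joint angles; "dq": joint speeds; "tau": joint torques, N m; "ee_pos": TCP position; "tool_rot": TCP orientation; "force": force on the tool from outside, world axes, zero at the start; "moment": the same for the moment, N m; "opening": finger opening in m.
Only numpy, scipy, OpenCV 4.12 (cv2) and the standard library are available. Lean on these libraries where they do the work, as an engineer would, in place of code of your own. Each camera call takes 0.05 s, during which the arm holds its last target.

## Working session

There is one attempt and no reset: what is moved stays moved. The work goes in short steps, Python scripts to look and compute and a shell command to move; the robot and the scene stay as the last step left them, time stands still between calls to the robot, and variables do not carry over. Pictures are saved under pics/ and viewed, and the job is handed in when it is done.

```bash
mkdir -p pics; ls; python3 - <<'E'
from workcell import arm
import cv2,numpy as np
s=arm.sense();print({k:np.round(v,3).tolist() for k,v in s.items()})
for n in ["scene","top"]:
    im=arm.read_camera(n);cv2.imwrite(f"pics/{n}0.png",im[...,::-1])
    c=arm.calibration(n);print(n,{k:np.round(v,4).tolist() for k,v in c.items()})
E
```

```text
pics
{'time_s': 0.0, 'joint_positions': [-71.482, 27.55, 91.494, 0.001, 61.024, -2.67], 'dq': [0.053, -0.04, 0.045, -0.042, 0.043, 0.002], 'tau': [0.004, -95.062, -43.018, 0.0, 0.012, -0.0], 'ee_pos': [0.235, -0.606, 0.256], 'tool_rot': [[0.361, -0.932, -0.0], [-0.932, -0.361, 0.001], [-0.001, -0.0, -1.0]], 'force': [-0.285, 0.109, -0.366], 'moment': [0.008, 0.042, -0.001], 'opening': 0.086}
scene {'intrinsics': [[483.4743, 0.0, 318.8958], [0.0, 483.4743, 243.0342], [0.0, 0.0, 1.0]], 'rvec': [0.6521, -2.4439, 1.3573], 'tvec': [0.3685, 0.2667, 0.7333]}
top {'intrinsics': [[466.2927, 0.0, 313.5846], [0.0, 466.2927, 238.1909], [0.0, 0.0, 1.0]], 'rvec': [2.173, -2.1936, 0.0769], 'tvec': [-0.1135, 0.5297, 0.9198]}
```

View pics/scene0.png

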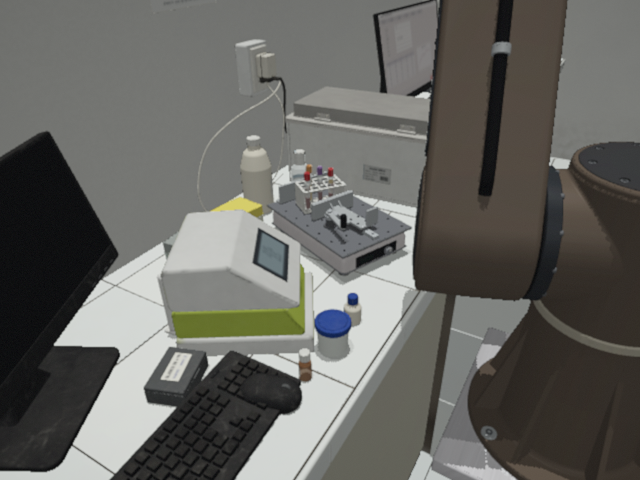

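View pics/top0.png

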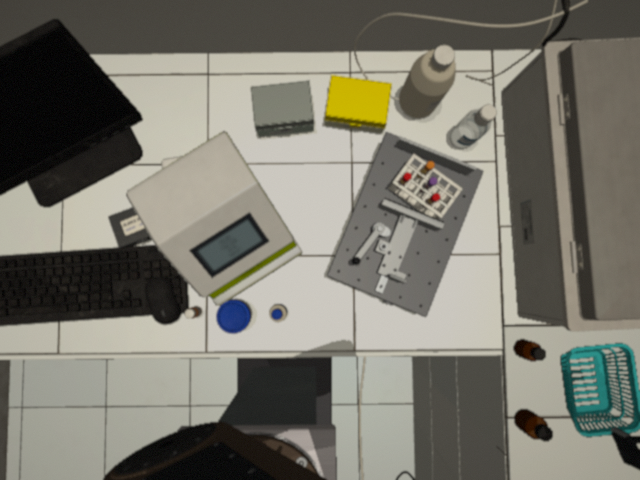

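The top view shows the shaker at about (405,225), with the fence at its upper right. The lever knob is near (355,260), the tab near (397,273), and the cup, bottle and vial are at (235,315), (278,313) and (192,312). I'll enlarge both views.

```bash
python3 - <<'E'
import cv2
im=cv2.imread("pics/top0.png")[120:330,310:500];cv2.imwrite("pics/topc.png",cv2.resize(im[:150],None,fx=4,fy=4,interpolation=cv2.INTER_CUBIC))
cv2.imwrite("pics/topd.png",cv2.resize(im[70:],None,fx=4,fy=4,interpolation=cv2.INTER_CUBIC))
im=cv2.imread("pics/scene0.png")[160:280,260:420];cv2.imwrite("pics/scenec.png",cv2.resize(im,None,fx=5,fy=5,interpolation=cv2.INTER_CUBIC))
E
```

```text
(no output)
```

View pics/topc.png

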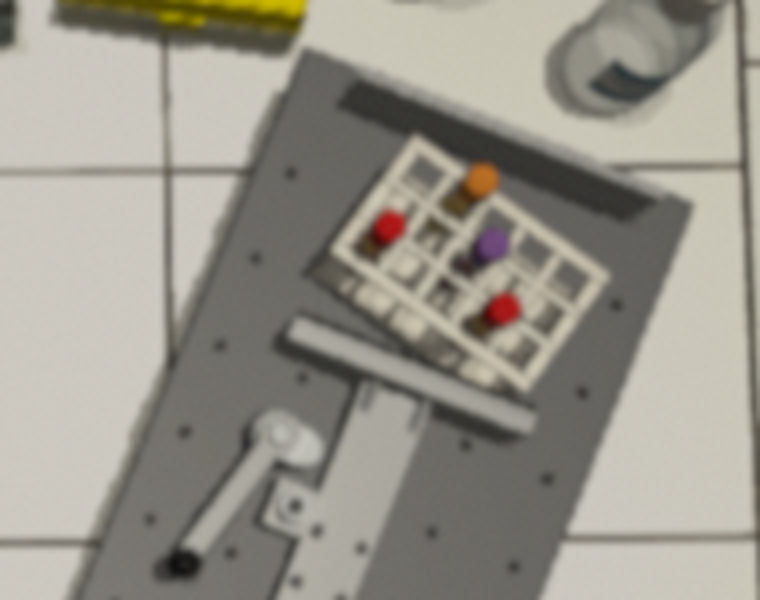

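View pics/topd.png

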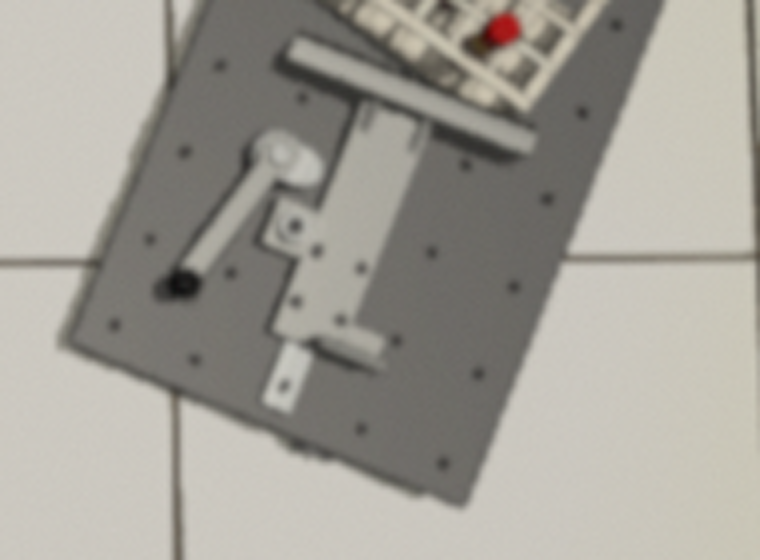

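View pics/scenec.png

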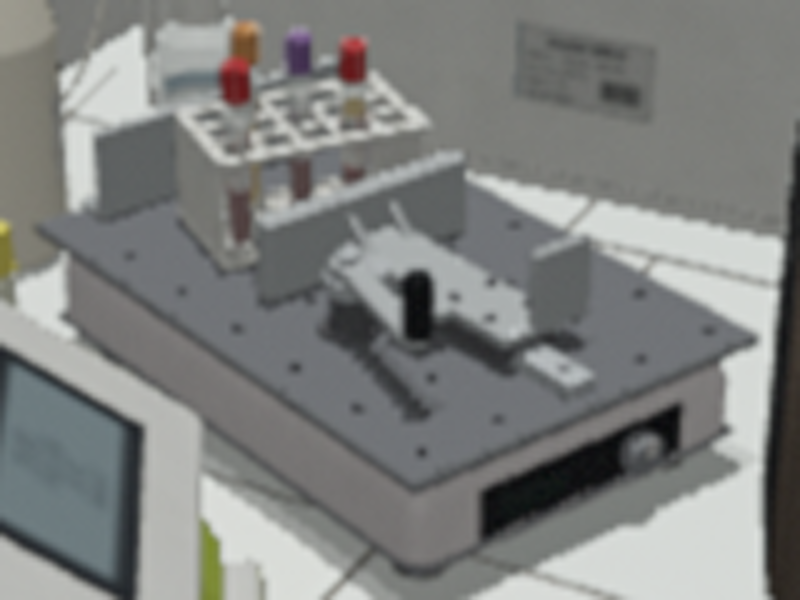

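```bash
cat > h.py <<'E'
import numpy as np,cv2
from workcell import arm
def ray(cam,uv,z):
    c=arm.calibration(cam);R=cv2.Rodrigues(np.array(c["rvec"],float))[0];t=np.array(c["tvec"],float).ravel();K=np.array(c["intrinsics"])
    C=-R.T@t;d=R.T@np.linalg.inv(K)@np.array([*uv,1.]);return C+d*(z-C[2])/d[2]
def proj(cam,P):
    c=arm.calibration(cam);return cv2.projectPoints(np.array(P,float).reshape(-1,3),np.array(c["rvec"],float),np.array(c["tvec"],float),np.array(c["intrinsics"]),None)[0][:,0]
def fit(A,B):
    A=np.array(A)[:,:2];B=np.array(B)[:,:2];a=A-A.mean(0);b=B-B.mean(0)
    th=np.arctan2((a[:,0]*b[:,1]-a[:,1]*b[:,0]).sum(),(a*b).sum());R=np.array([[np.cos(th),-np.sin(th)],[np.sin(th),np.cos(th)]])
    return th,B.mean(0)-R@A.mean(0)
E
python3 - <<'E'
from h import *
A=[(.152,.102),(.152,-.102),(-.152,.102),(-.152,-.102)]
uv=[(386.25,132),(483,170.75),(327.5,276.25),(425.75,316.25)]
B=[ray("top",u,.07) for u in uv];th,t=fit(A,B);print(np.degrees(th),t)
R=np.array([[np.cos(th),-np.sin(th)],[np.sin(th),np.cos(th)]])
print(np.round((np.array(B)[:,:2]-t-0)@R-np.array(A),4))
def W(p): return np.r_[R@np.array(p[:2])+t,p[2]]
def S(w): return (np.array(w)[:2]-t)@R
# features in top
for n,uv,z in [("knob",(310+183/4,190+284/4),.137),("tabtop L",(310+316/4,190+336/4),.126),("tabtop R",(310+384/4,190+352/4),.126),
 ("barL",(310+294/4,120+325/4),.112),("barR",(310+533/4,120+420/4),.112),("pivot",(310+280/4,190+155/4),.107),
 ("fenceTopL",(310+358/4,120+82/4),.118),("fenceTopR",(310+660/4,120+202/4),.118),("cup",(235,316),.065),("bottle",(278,313),.061),("vial",(192,312),.058)]:
    p=ray("top",uv,z);print(n,p.round(4),S(p).round(4))
# scene check
print(((proj("scene",[W((x,y,.07)) for x,y in A])-[260,160])*5).round())
E
```

```text
-22.89625451617859 [ 0.55241628 -0.29474105]
[[-0.0018 -0.0021]
 [-0.0018  0.0018]
 [ 0.0013 -0.0023]
 [ 0.0022  0.0026]]
knob [ 0.4792 -0.1923  0.137 ] [-0.1073  0.0659]
tabtop L [ 0.4559 -0.2518  0.126 ] [-0.1056  0.002 ]
tabtop R [ 0.4486 -0.2818  0.126 ] [-0.1007 -0.0285]
barL [ 0.5882 -0.2468  0.112 ] [0.0143 0.0581]
barR [ 0.5436 -0.3544  0.112 ] [ 0.0151 -0.0584]
pivot [ 0.5384 -0.2401  0.107 ] [-0.0342  0.0448]
fenceTopL [ 0.699  -0.2774  0.118 ] [0.1283 0.073 ]
fenceTopR [ 0.642  -0.4134  0.118 ] [ 0.1287 -0.0744]
cup [0.379  0.0315 0.065 ] [-0.2867  0.2331]
bottle [ 0.3836 -0.0496  0.061 ] [-0.2509  0.1602]
vial [0.3867 0.1149 0.058 ] [-0.312   0.3129]
[[ 30. 220.]
 [352. 112.]
 [414. 482.]
 [762. 330.]]
```

```bash
cat >> h.py <<'E'
TH=np.radians(-22.9);T0=np.array([0.5524,-0.2947]);R2=np.array([[np.cos(TH),-np.sin(TH)],[np.sin(TH),np.cos(TH)]])
def S(w): return (np.array(w)[:2]-T0)@R2
def W(p): return np.r_[R2@np.array(p[:2])+T0,p[2]]
from scipy.spatial.transform import Rotation as Ro
def row(x,y,z,head):
    """pusher TCP at shaker x,y (m), z world; tool -y heading deg in shaker -> shift cm, rotvec"""
    s=arm.sense();R=np.array(s["tool_rot"]);p=np.array(s["ee_pos"])
    h=np.radians(head)+TH;ty=-np.array([np.cos(h),np.sin(h),0]);tz=np.array([0,0,-1.]);tx=np.cross(ty,tz)
    G=np.c_[tx,ty,tz]
    d=R.T@(W((x,y,z))-p)*100;rv=Ro.from_matrix(R.T@G).as_rotvec();return np.r_[d,rv].round(3)
def st():
    s=arm.sense();R=np.array(s["tool_rot"]);h=np.degrees(np.arctan2(-R[1,1],-R[0,1])-TH)
    print("t",round(s["time_s"],2),"shaker",S(s["ee_pos"]).round(4),"z",round(s["ee_pos"][2],4),"head",round(h,1),"F_sh",(np.array(s["force"])[:2]@R2).round(2),round(s["force"][2],2),"q",np.round(s["joint_positions"],0),"op",round(s["opening"],3))
E
python3 - <<'E'
from h import *
print(arm.nose_length);st();print(row(-.114,.037,.20,75))
E
```

```text
0.025
t 0.1 shaker [-0.1715 -0.4101] z 0.2558 head 44.1 F_sh [-0.79 -0.13] 0.81 q [-71.  28.  91.  -0.  61.  -3.] op 0.085
[-2.8106e+01 -3.5240e+01  5.6050e+00 -0.0000e+00  1.0000e-03 -5.4000e-01]
```

```bash
python3 -m handwheel '[0,-3,-3.8,0,0,0,-0.06, 0,-6,-7.6,0.5,0,0,-0.13, 0,-9,-11.4,1,0,0,-0.2, 0,-12,-15.2,1.5,0,0,-0.27, 0,-15,-19,2,0,0,-0.34, 0,-18,-22.8,2.5,0,0,-0.4, 0,-21,-26.5,3,0,0,-0.47, 0,-23.5,-29.5,3.5,0,0,-0.54]'
python3 - <<'E'
from h import *
st();print(row(-.114,.037,.20,75))
E
```

```text
time_s: 0.9
ee_pos: [0.4256, -0.2777, 0.2208]
tool_rot: [[0.791, -0.611, -0.0], [-0.611, -0.791, 0.001], [-0.001, -0.001, -1.0]]
force: [-0.2, -0.9, -0.2]
opening: -0.0003
t 0.9 shaker [-0.1234 -0.0337] z 0.2208 head 75.2 F_sh [ 0.14 -0.88] -0.22 q [-37.  19. 112.   0.  49.   1.] op -0.0
[-8.920e-01 -7.071e+00  2.082e+00 -1.000e-03  1.000e-03  4.000e-03]
```

```bash
python3 -m handwheel '[0,-0.2,-2,0.4,0,0,0, 0,-0.5,-4,0.8,0,0,0, 0,-0.9,-6,1.2,0,0,0, 0,-0.9,-7,2,0,0,0, 0,-0.9,-7,2,0,0,0, 0,-0.9,-7,2,0,0,0, 0,-0.9,-7,2,0,0,0, 0,-0.9,-7,2,0,0,0]'
python3 - <<'E'
from h import *
st()
for n in ["wrist","top"]:
    c=arm.calibration(n);im=arm.read_camera(n);cv2.imwrite(f"pics/{n}1.png",im[...,::-1])
    k=W((-.107,.064,.122));print(proj(n,[k,W((-.034,.0455,.122)),W((-.106,-.013,.112)),W((-.152,.102,.07)),W((-.152,-.102,.07))]).round())
st();print(row(-.114,.037,.14,75))
E
```

```text
time_s: 1.7
ee_pos: [0.4611, -0.2175, 0.201]
tool_rot: [[0.791, -0.612, -0.0], [-0.612, -0.791, 0.001], [-0.001, -0.001, -1.0]]
force: [-0.5, -0.5, 0.4]
opening: 0.0001
t 1.7 shaker [-0.1142  0.0356] z 0.201 head 75.2 F_sh [-0.22 -0.66] 0.45 q [-29.  20. 113.   0.  47.   9.] op 0.0
[[320. 212.]
 [454. 211.]
 [351. 321.]
 [242. 160.]
 [318. 400.]]
[[356. 261.]
 [381. 228.]
 [395. 277.]
 [326. 276.]
 [427. 318.]]
t 1.8 shaker [-0.1142  0.0358] z 0.201 head 75.2 F_sh [-0.01 -0.22] -0.57 q [-29.  20. 113.   0.  47.   9.] op -0.0
[-6.000e-03 -1.190e-01  6.099e+00 -1.000e-03  1.000e-03  3.000e-03]
```

View pics/wrist1.png

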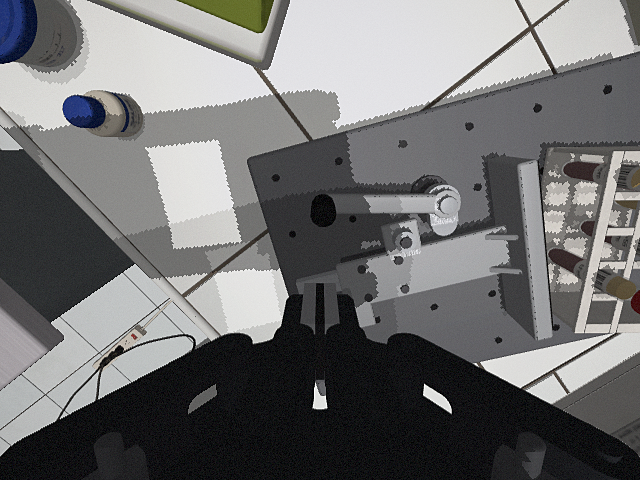

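The wrist view shows the knob at about (322,210), where (320,212) was predicted. The pivot is near (447,204) and the near-left platform corner near (248,158), 6 px off its prediction. I'll check the offset in mm.

```bash
python3 - <<'E'
from h import *
for n,uv,z in [("knob top",(322,200),.137),("knob mid",(322,210),.122),("pivot",(447,204),.107),("pivot@.109",(447,204),.112),("corner",(248,158),.07),("barL",(531,160),.112)]:
    print(n,S(ray("wrist",uv,z)).round(4))
E
```

```text
knob top [-0.1033  0.0731]
knob mid [-0.1054  0.065 ]
pivot [-0.0325  0.0462]
pivot@.109 [-0.034   0.0476]
corner [-0.1475  0.1022]
barL [0.0161 0.0605]
```

```bash
python3 -m handwheel '[0,0,0,1,0,0,0, 0,0,0,2,0,0,0, 0,0,0,3,0,0,0, 0,0,0,4,0,0,0, 0,0,0,5,0,0,0, 0,0,0,6,0,0,0, 0,0,0,6,0,0,0, 0,0,0,6,0,0,0]'
cat >> h.py <<'E'
PIV=np.array([-.034,.046])
def arc(a,side,off=.018,r=.075,z=.14):
    """lever angle a deg (shaker); side -1: pusher behind for release (clockwise push), +1: for locking"""
    A=np.radians(a);u=np.array([np.cos(A),np.sin(A)]);d=np.array([np.sin(A),-np.cos(A)])  # clockwise push dir
    p=PIV+r*u+side*off*d
    return row(p[0],p[1],z,a-90)
E
python3 - <<'E'
from h import *
st()
for a in [170,164,158,152,146,140,134,128,122]: print(a,arc(a,-1))
E
```

```text
time_s: 2.6
ee_pos: [0.461, -0.2172, 0.1407]
tool_rot: [[0.791, -0.612, -0.001], [-0.612, -0.791, 0.002], [-0.002, -0.001, -1.0]]
force: [0.2, -0.3, 0.1]
opening: -0.0002
t 2.6 shaker [-0.1144  0.0359] z 0.1407 head 75.2 F_sh [ 0.31 -0.15] 0.11 q [-29.  26. 116.   0.  39.   9.] op -0.0
170 [ 0.189 -0.612  0.072 -0.001  0.002 -0.084]
164 [-2.500e-02 -1.391e+00  7.300e-02 -1.000e-03  2.000e-03  2.000e-02]
158 [-1.550e-01 -2.187e+00  7.400e-02 -1.000e-03  2.000e-03  1.250e-01]
152 [-2.020e-01 -2.993e+00  7.500e-02 -1.000e-03  2.000e-03  2.300e-01]
146 [-1.65e-01 -3.80e+00  7.50e-02 -0.00e+00  2.00e-03  3.35e-01]
140 [-4.300e-02 -4.598e+00  7.500e-02 -0.000e+00  2.000e-03  4.390e-01]
134 [ 1.620e-01 -5.379e+00  7.600e-02 -0.000e+00  2.000e-03  5.440e-01]
128 [ 4.470e-01 -6.134e+00  7.600e-02 -0.000e+00  2.000e-03  6.490e-01]
122 [ 8.090e-01 -6.856e+00  7.600e-02 -0.000e+00  2.000e-03  7.530e-01]
```

```bash
python3 -m handwheel '[0,0,-0.7,0,0,0,0, 0,0,-1.4,0,0,0,0.02, 0,-0.16,-2.2,0,0,0,0.125, 0,-0.2,-3,0,0,0,0.23, 0,-0.16,-3.8,0,0,0,0.335, 0,-0.04,-4.6,0,0,0,0.44, 0,0.16,-5.4,0,0,0,0.545, 0,0.45,-6.15,0,0,0,0.65]'
python3 - <<'E'
from h import *
st()
for n in ["wrist"]:
    im=arm.read_camera(n);cv2.imwrite(f"pics/{n}2.png",im[...,::-1])
for a in [128,122,116,110,104,98,92,86,80,76]: print(a,arc(a,-1))
E
```

```text
time_s: 3.4
ee_pos: [0.5027, -0.1707, 0.1413]
tool_rot: [[0.255, -0.967, -0.0], [-0.967, -0.255, 0.001], [-0.001, 0.0, -1.0]]
force: [-1.6, -1.6, 0.7]
opening: 0.0
t 3.4 shaker [-0.094   0.0949] z 0.1413 head 37.7 F_sh [-0.89 -2.12] 0.73 q [-22.  27. 113.   0.  40.  53.] op 0.0
128 [ 0.048  0.187  0.137 -0.001  0.001 -0.012]
122 [-0.109 -0.605  0.137 -0.001  0.001  0.093]
116 [-1.820e-01 -1.409e+00  1.380e-01 -1.000e-03  1.000e-03  1.970e-01]
110 [-1.700e-01 -2.216e+00  1.390e-01 -1.000e-03  1.000e-03  3.020e-01]
104 [-7.400e-02 -3.018e+00  1.390e-01 -1.000e-03  1.000e-03  4.070e-01]
98 [ 1.050e-01 -3.805e+00  1.400e-01 -0.000e+00  1.000e-03  5.120e-01]
92 [ 3.650e-01 -4.569e+00  1.400e-01 -0.000e+00  1.000e-03  6.160e-01]
86 [ 7.040e-01 -5.302e+00  1.400e-01 -0.000e+00  1.000e-03  7.210e-01]
80 [ 1.118e+00 -5.995e+00  1.400e-01 -0.000e+00  1.000e-03  8.260e-01]
76 [ 1.433e+00 -6.432e+00  1.400e-01 -0.000e+00  1.000e-03  8.960e-01]
```

View pics/wrist2.png

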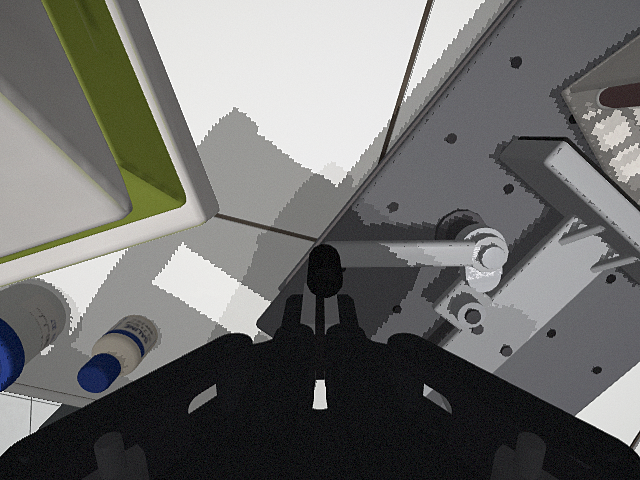

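The knob sits centred on the fingertips at (323,268) and the lever is turning. I'll continue the arc.

```bash
python3 -m handwheel '[0,-0.1,-0.6,0.1,0,0,0.09, 0,-0.18,-1.4,0.1,0,0,0.197, 0,-0.17,-2.2,0.1,0,0,0.3, 0,-0.07,-3,0.1,0,0,0.41, 0,0.1,-3.8,0.1,0,0,0.51, 0,0.36,-4.57,0.1,0,0,0.62, 0,0.7,-5.3,0.1,0,0,0.72, 0,0.9,-5.65,0.1,0,0,0.77]'
python3 - <<'E'
from h import *
st()
for a in [86,83,80,77,74,72]: print(a,arc(a,-1))
E
```

```text
time_s: 4.25
ee_pos: [0.5613, -0.1647, 0.1407]
tool_rot: [[-0.497, -0.868, 0.001], [-0.868, 0.497, 0.001], [-0.001, -0.0, -1.0]]
force: [-1.6, 2.5, -0.9]
opening: 0.0003
t 4.25 shaker [-0.0424  0.1232] z 0.1407 head -6.9 F_sh [-2.49  1.68] -0.92 q [-19.  30. 106.   0.  43. 100.] op 0.0
86 [ 0.166  0.413  0.068 -0.     0.001 -0.051]
83 [ 0.062  0.023  0.068 -0.     0.001  0.002]
80 [-0.021 -0.372  0.068  0.     0.001  0.054]
77 [-0.083 -0.771  0.068  0.     0.001  0.107]
74 [-1.250e-01 -1.173e+00  6.800e-02  0.000e+00  1.000e-03  1.590e-01]
72 [-1.410e-01 -1.441e+00  6.800e-02  0.000e+00  1.000e-03  1.940e-01]
```

```bash
python3 -m handwheel '[0,0,-0.2,0,0,0,0.03, 0,-0.02,-0.4,0,0,0,0.055, 0,-0.05,-0.6,0,0,0,0.08, 0,-0.08,-0.8,0,0,0,0.107, 0,-0.1,-1,0,0,0,0.13, 0,-0.12,-1.2,0,0,0,0.15, 0,-0.12,-1.2,0,0,0,0.15, 0,-0.12,-1.2,0,0,0,0.15]'
python3 - <<'E'
from h import *
st()
im=arm.read_camera("wrist");cv2.imwrite(f"pics/wrist3.png",im[...,::-1])
E
```

```text
time_s: 5.05
ee_pos: [0.5723, -0.1697, 0.1407]
tool_rot: [[-0.621, -0.784, 0.001], [-0.784, 0.621, 0.001], [-0.001, 0.0, -1.0]]
force: [-1.0, 1.6, -0.1]
opening: -0.0
t 5.05 shaker [-0.0303  0.1229] z 0.1407 head -15.5 F_sh [-1.53  1.09] -0.11 q [-19.  31. 105.   0.  44. 109.] op -0.0
```

View pics/wrist3.png

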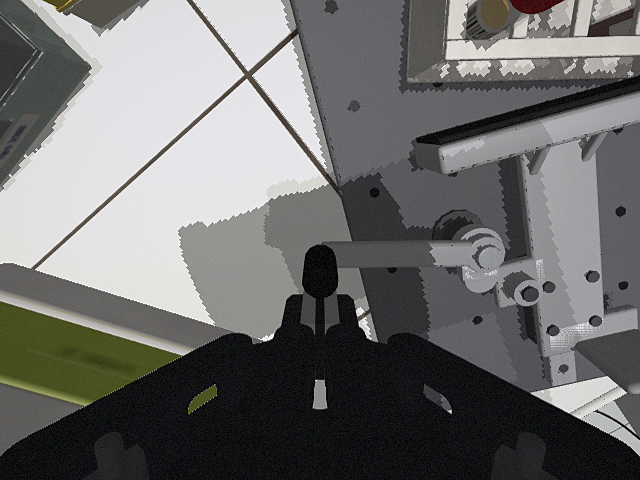

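```bash
python3 -m handwheel '[0,0,-0.2,0,0,0,0.02, 0,-0.02,-0.4,0,0,0,0.04, 0,-0.03,-0.6,0,0,0,0.06, 0,-0.03,-0.6,0,0,0,0.06, 0,-0.03,-0.6,0,0,0,0.06, 0,-0.03,-0.6,0,0,0,0.06, 0,-0.03,-0.6,0,0,0,0.06, 0,-0.03,-0.6,0,0,0,0.06]'
python3 - <<'E'
from h import *
st()
E
```

```text
time_s: 5.9
ee_pos: [0.5736, -0.1699, 0.1403]
tool_rot: [[-0.667, -0.745, -0.006], [-0.745, 0.667, 0.006], [-0.0, 0.009, -1.0]]
force: [-18.4, 27.3, 19.9]
opening: 0.0002
t 5.9 shaker [-0.0291  0.1232] z 0.1403 head -18.9 F_sh [-27.57  17.99] 19.92 q [-20.  31. 104.   0.  45. 112.] op 0.0
```

The force rose to 33 N, so the lever is at its stop. I'll back off and lift.

```bash
python3 -m handwheel '[0,0,0.8,0,0,0,0, 0,0,1.6,0,0,0,0, 0,0,2.4,-1,0,0,0, 0,0,3,-2.5,0,0,0, 0,0,3,-4,0,0,0, 0,0,3,-5.5,0,0,0, 0,0,3,-6,0,0,0, 0,0,3,-6,0,0,0]'
python3 - <<'E'
from h import *
st()
print(row(-.15,-.013,.19,0))
im=arm.read_camera("wrist");cv2.imwrite(f"pics/wrist4.png",im[...,::-1])
im=arm.read_camera("top");cv2.imwrite(f"pics/top4.png",cv2.resize(im[120:330,310:500],None,fx=2.8,fy=2.8,interpolation=cv2.INTER_CUBIC)[...,::-1])
E
```

```text
time_s: 6.7
ee_pos: [0.5523, -0.1505, 0.202]
tool_rot: [[-0.667, -0.745, -0.004], [-0.745, 0.667, 0.005], [-0.001, 0.006, -1.0]]
force: [-0.6, 0.4, -1.4]
opening: 0.0001
t 6.7 shaker [-0.0562  0.1328] z 0.202 head -18.9 F_sh [-0.69  0.17] -1.37 q [-18.  25. 105.   0.  51. 113.] op 0.0
[ 1.6832e+01  4.1340e+00  1.2080e+00  6.0000e-03  2.0000e-03 -3.3000e-01]
```

View pics/wrist4.png

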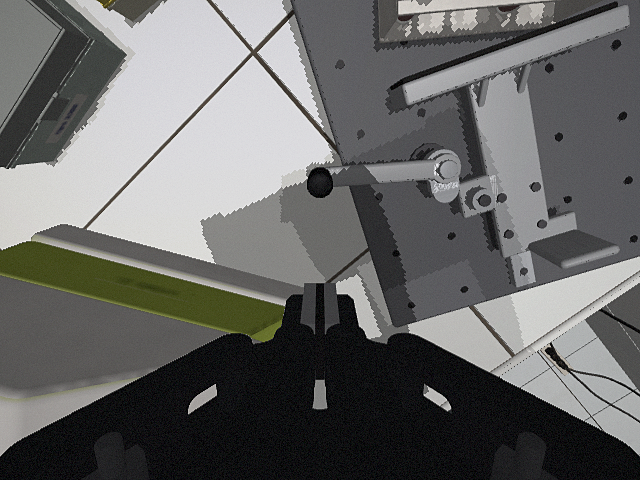

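View pics/top4.png

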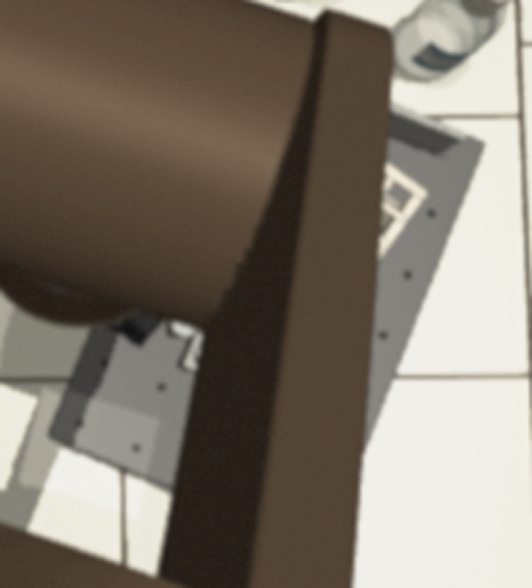

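The lever is at its stop, with the knob at (320,182) and the pivot at (447,165). The tab's upper near edge runs from about (565,267) to (622,250).

```bash
python3 - <<'E'
from h import *
im=cv2.imread("pics/wrist4.png")[180:300,480:640];cv2.imwrite("pics/w4c.png",cv2.resize(im,None,fx=5,fy=5,interpolation=cv2.INTER_CUBIC))
for uv in [(565,267),(622,250),(320,182),(580,233),(530,243)]: print(uv,S(ray("wrist",uv,.126)).round(4),S(ray("wrist",uv,.084)).round(4))
E
```

```text
(565, 267) [-0.1057  0.0002] [-0.1315 -0.0239]
(622, 250) [-0.1057 -0.0318] [-0.1315 -0.0629]
(320, 182) [-0.0138  0.1177] [-0.0194  0.1195]
(580, 233) [-0.0878 -0.0105] [-0.1097 -0.0369]
(530, 243) [-0.0847  0.0169] [-0.1058 -0.0035]
```

View pics/w4c.png

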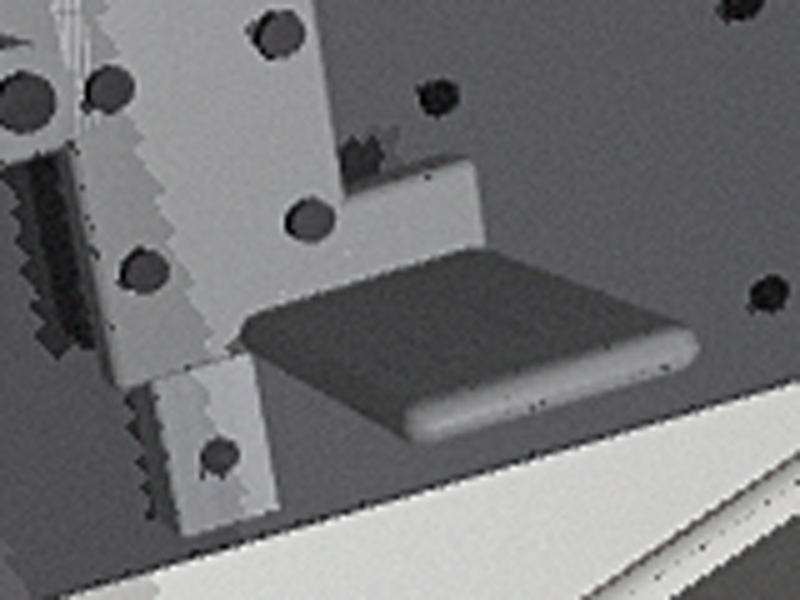

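```bash
python3 -m handwheel '[0,2.5,0.6,0,0,0,-0.05, 0,5,1.2,0,0,0,-0.1, 0,7.5,1.8,0,0,0,-0.15, 0,10,2.5,0,0,0,-0.2, 0,12.5,3.1,0.5,0,0,-0.25, 0,15,3.7,1,0,0,-0.3, 0,17,4,1.2,0.006,0.002,-0.33, 0,17,4,1.2,0.006,0.002,-0.33]'
python3 - <<'E'
from h import *
st()
print(row(-.14,-.016,.122,0))
E
```

```text
time_s: 7.6
ee_pos: [0.4061, -0.2508, 0.188]
tool_rot: [[-0.39, -0.921, -0.004], [-0.921, 0.39, 0.002], [-0.0, 0.005, -1.0]]
force: [-0.1, 1.0, 0.4]
opening: -0.0001
t 7.6 shaker [-0.1519 -0.0165] z 0.188 head -0.1 F_sh [-0.45  0.9 ] 0.39 q [-35.  19. 118.  -0.  43.  78.] op -0.0
[-4.700e-02 -1.215e+00  6.590e+00  5.000e-03  0.000e+00 -1.000e-03]
```

```bash
python3 -m handwheel '[0,0,0,1,0,0,0, 0,0,0,2.5,0,0,0, 0,0,0,4,0,0,0, 0,0,-0.3,5.5,0.005,0,0, 0,0,-0.8,6.6,0.005,0,0, 0,0,-1.2,6.6,0.005,0,0, 0,0,-1.2,6.6,0.005,0,0, 0,0,-1.2,6.6,0.005,0,0]'
python3 - <<'E'
from h import *
st()
im=arm.read_camera("wrist");cv2.imwrite(f"pics/wrist5.png",im[...,::-1])
print(row(-.118,-.016,.122,0),row(-.08,-.016,.122,0))
E
```

```text
time_s: 8.4
ee_pos: [0.4173, -0.2554, 0.1223]
tool_rot: [[-0.39, -0.921, 0.001], [-0.921, 0.39, -0.0], [-0.0, -0.001, -1.0]]
force: [0.9, -0.7, -0.5]
opening: 0.0004
t 8.4 shaker [-0.1397 -0.0164] z 0.1223 head -0.1 F_sh [ 1.15 -0.32] -0.46 q [-35.  26. 119.   0.  35.  78.] op 0.0
[-4.300e-02 -2.182e+00  4.000e-02 -1.000e-03  0.000e+00 -1.000e-03] [-4.700e-02 -5.982e+00  4.400e-02 -1.000e-03  0.000e+00 -1.000e-03]
```

View pics/wrist5.png

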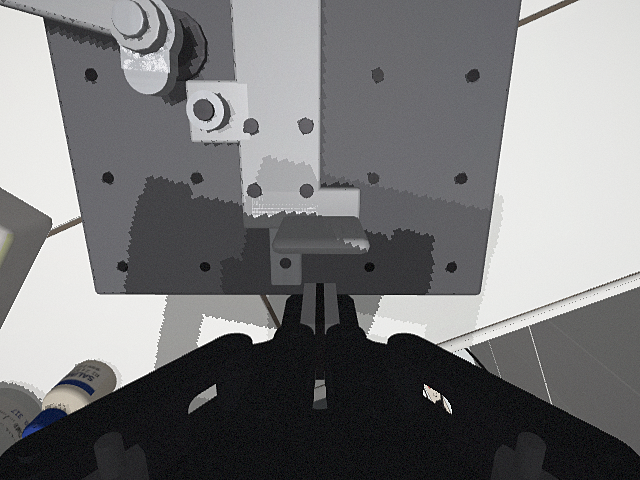

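The fingertips are lined up with the middle of the tab at (321,247). I'll push gently.

```bash
python3 -m handwheel '[0,0,-0.6,0,0,0,0, 0,0,-1.2,0,0,0,0, 0,0,-1.7,0,0,0,0, 0,0,-2.1,0,0,0,0, 0,0,-2.5,0,0,0,0, 0,0,-2.8,0,0,0,0, 0,0,-3.1,0,0,0,0, 0,0,-3.4,0,0,0,0]'
python3 -c "
from h import *
st()"
python3 -m handwheel '[0,0,-0.25,0,0,0,0, 0,0,-0.5,0,0,0,0, 0,0,-0.75,0,0,0,0, 0,0,-1,0,0,0,0, 0,0,-1.25,0,0,0,0, 0,0,-1.5,0,0,0,0, 0,0,-1.7,0,0,0,0, 0,0,-1.9,0,0,0,0]'
python3 -c "
from h import *
st()"
```

```text
time_s: 9.25
ee_pos: [0.4485, -0.2686, 0.1223]
tool_rot: [[-0.39, -0.921, 0.001], [-0.921, 0.39, -0.0], [-0.0, -0.001, -1.0]]
force: [-2.5, -0.3, 0.5]
opening: -0.0001
t 9.25 shaker [-0.1059 -0.0164] z 0.1223 head -0.1 F_sh [-2.18 -1.24] 0.45 q [-34.  28. 115.   0.  37.  79.] op -0.0
time_s: 10.05
ee_pos: [0.4661, -0.2761, 0.1223]
tool_rot: [[-0.39, -0.921, 0.0], [-0.921, 0.39, -0.0], [-0.0, -0.0, -1.0]]
force: [-3.4, 0.8, 0.3]
opening: 0.0
t 10.05 shaker [-0.0868 -0.0165] z 0.1223 head -0.1 F_sh [-3.4  -0.59] 0.33 q [-34.  29. 113.   0.  38.  79.] op 0.0
```

```bash
python3 -m handwheel '[0,0,-0.15,0,0,0,0, 0,0,-0.3,0,0,0,0, 0,0,-0.4,0,0,0,0, 0,0,-0.5,0,0,0,0, 0,0,-0.6,0,0,0,0, 0,0,-0.7,0,0,0,0, 0,0,-0.75,0,0,0,0, 0,0,-0.75,0,0,0,0]'
python3 -c "
from h import *
st()
im=arm.read_camera('wrist');cv2.imwrite('pics/wrist6.png',im[...,::-1])
im=arm.read_camera('scene');cv2.imwrite('pics/scene6.png',cv2.resize(im[160:280,260:420],None,fx=5,fy=5,interpolation=cv2.INTER_CUBIC)[...,::-1])
"
```

```text
time_s: 10.85
ee_pos: [0.4731, -0.2791, 0.1223]
tool_rot: [[-0.39, -0.921, 0.001], [-0.921, 0.39, -0.0], [-0.0, -0.001, -1.0]]
force: [-2.5, -0.7, -1.0]
opening: 0.0001
t 10.85 shaker [-0.0791 -0.0165] z 0.1223 head -0.1 F_sh [-1.99 -1.59] -1.01 q [-34.  30. 112.   0.  39.  79.] op 0.0
```

View pics/scene6.png

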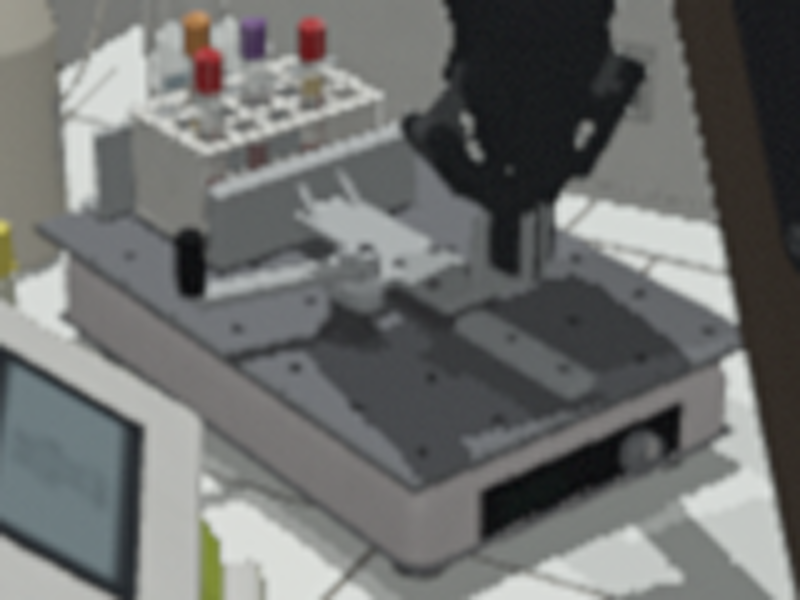

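View pics/wrist6.png

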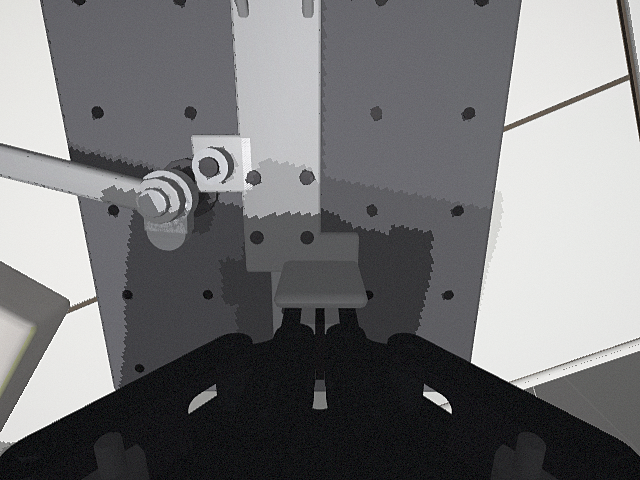

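The roller at (212,165) has passed the cam. The rack looks nearly square but the force is only 2–3 N, so I'll keep creeping forward until it rises.

```bash
python3 -m handwheel '[0,0,-0.05,0,0,0,0, 0,0,-0.1,0,0,0,0, 0,0,-0.15,0,0,0,0, 0,0,-0.2,0,0,0,0, 0,0,-0.25,0,0,0,0, 0,0,-0.3,0,0,0,0, 0,0,-0.3,0,0,0,0, 0,0,-0.3,0,0,0,0]'
python3 -c "
from h import *
st()
"
```

```text
time_s: 11.75
ee_pos: [0.4749, -0.2798, 0.1222]
tool_rot: [[-0.39, -0.921, -0.001], [-0.921, 0.39, 0.001], [-0.0, 0.001, -1.0]]
force: [-10.2, 0.8, 5.3]
opening: 0.0001
t 11.75 shaker [-0.0772 -0.0164] z 0.1222 head -0.1 F_sh [-9.69 -3.19] 5.32 q [-34.  30. 111.   0.  39.  79.] op 0.0
```

```bash
python3 -m handwheel '[0,0,-0.1,0,0,0,0, 0,0,-0.2,0,0,0,0, 0,0,-0.3,0,0,0,0, 0,0,-0.3,0,0,0,0, 0,0,-0.3,0,0,0,0, 0,0,-0.3,0,0,0,0, 0,0,-0.3,0,0,0,0, 0,0,-0.3,0,0,0,0]'
python3 -c "
from h import *
st()
im=arm.read_camera('scene');cv2.imwrite('pics/scene7.png',cv2.resize(im[150:230,270:370],None,fx=7,fy=7,interpolation=cv2.INTER_CUBIC)[...,::-1])
"
```

```text
time_s: 12.55
ee_pos: [0.475, -0.2796, 0.1219]
tool_rot: [[-0.39, -0.921, -0.006], [-0.921, 0.39, 0.003], [-0.001, 0.007, -1.0]]
force: [-19.6, 4.3, 12.3]
opening: 0.0
t 12.55 shaker [-0.0772 -0.0162] z 0.1219 head -0.1 F_sh [-19.72  -3.63] 12.33 q [-34.  30. 111.  -0.  39.  79.] op 0.0
```

View pics/scene7.png

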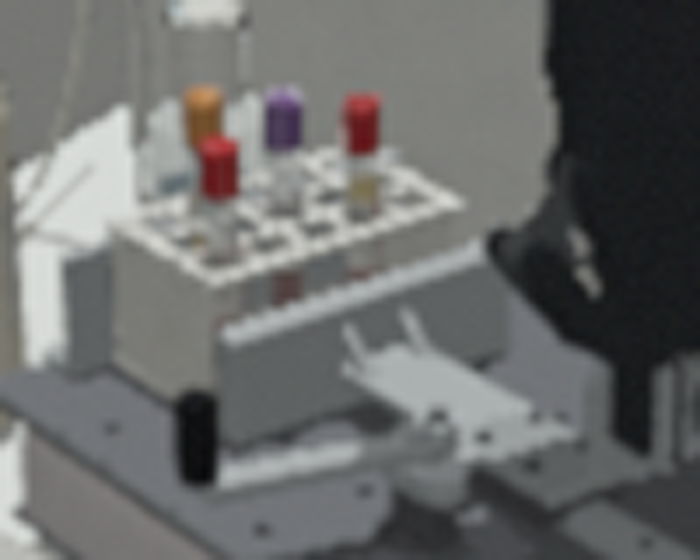

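There is no further movement between 10 and 20 N, so the rack is snug, and it looks square in the picture. I'll back off and lift.

```bash
python3 -m handwheel '[0,0,0.6,0,0,0,0, 0,0,1.2,0,0,0,0, 0,0,1.8,0,0,0,0, 0,0,2,-1.5,0,0,0, 0,0,2,-4,0,0,0, 0,0,2,-6.5,0,0,0, 0,0,2,-8,0,0,0, 0,0,2,-8,0,0,0]'
python3 -c "
from h import *
st()
im=arm.read_camera('wrist');cv2.imwrite('pics/wrist8.png',im[...,::-1])
print(arc(75,1,off=.030,z=.20))
"
```

```text
time_s: 13.4
ee_pos: [0.4581, -0.2728, 0.2041]
tool_rot: [[-0.39, -0.921, -0.002], [-0.921, 0.39, 0.001], [-0.0, 0.003, -1.0]]
force: [-0.9, 0.2, -0.2]
opening: -0.0002
t 13.4 shaker [-0.0954 -0.0165] z 0.2041 head -0.1 F_sh [-0.91 -0.17] -0.17 q [-34.  22. 110.  -0.  48.  79.] op -0.0
[-1.2717e+01 -1.1031e+01  2.3700e-01  4.0000e-03 -0.0000e+00  2.6100e-01]
```

View pics/wrist8.png

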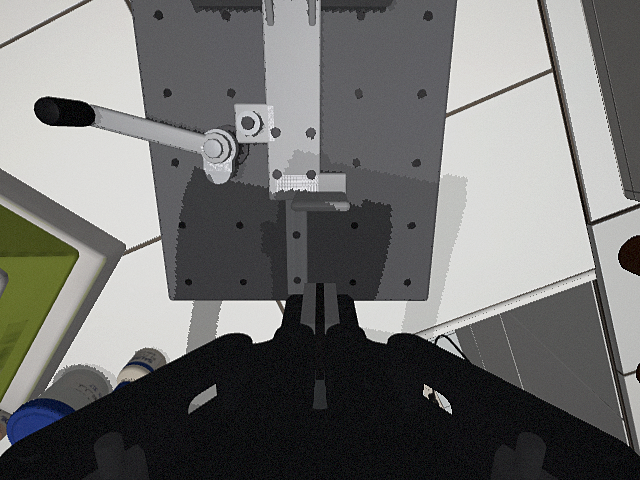

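```bash
python3 -m handwheel '[0,-2.4,-1,0,0,0,0.03, 0,-4.8,-2.5,0,0,0,0.07, 0,-7.2,-4.2,0,0,0,0.11, 0,-9.6,-6.2,0,0,0,0.16, 0,-11.5,-8.4,0,0,0,0.21, 0,-12.7,-10.4,0,0,0,0.26, 0,-12.7,-11,0.2,0,0,0.26, 0,-12.7,-11,0.2,0,0,0.26]'
python3 -c "
from h import *
st()
im=arm.read_camera('wrist');cv2.imwrite('pics/wrist9.png',im[...,::-1])
print(arc(75,1,off=.030,z=.14))
"
```

```text
time_s: 14.25
ee_pos: [0.6082, -0.1983, 0.1988]
tool_rot: [[-0.613, -0.79, -0.005], [-0.79, 0.613, 0.003], [0.001, 0.006, -1.0]]
force: [-0.6, -0.7, 0.8]
opening: 0.0003
t 14.25 shaker [0.0139 0.1106] z 0.1988 head -14.9 F_sh [-0.3  -0.92] 0.76 q [-21.  30.  96.   0.  54. 107.] op 0.0
[-8.700e-02 -1.400e-01  5.906e+00  6.000e-03 -1.000e-03  2.000e-03]
```

View pics/wrist9.png

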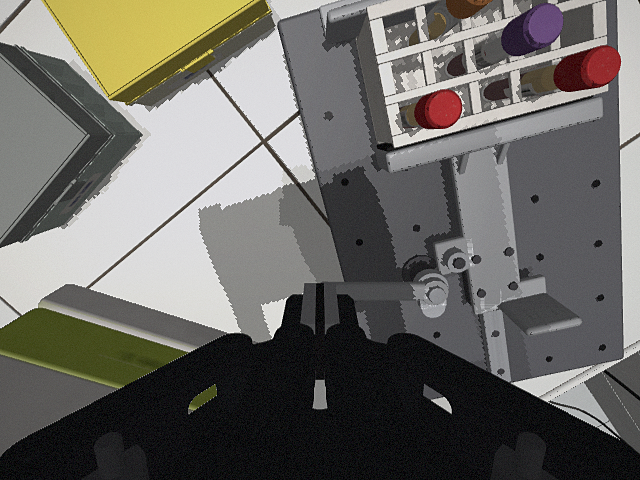

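The rack sits parallel to the bar in this view. The fingers are beyond the knob on the fence side, so I'll descend.

```bash
python3 -m handwheel '[0,-0.1,-0.2,1,0,0,0, 0,-0.1,-0.2,2,0,0,0, 0,-0.1,-0.2,3,0,0,0, 0,-0.1,-0.2,4,0,0,0, 0,-0.1,-0.2,5,0,0,0, 0,-0.1,-0.2,5.9,0.006,0,0, 0,-0.1,-0.2,5.9,0.006,0,0, 0,-0.1,-0.2,5.9,0.006,0,0]'
python3 -c "
from h import *
st()
for a in [75,78,84,90,96,102,108,114,120]: print(a,arc(a,1))
"
```

```text
time_s: 15.1
ee_pos: [0.6092, -0.1986, 0.1399]
tool_rot: [[-0.613, -0.79, -0.001], [-0.79, 0.613, -0.001], [0.001, 0.0, -1.0]]
force: [-0.2, 0.3, -0.1]
opening: -0.0002
t 15.1 shaker [0.0149 0.1107] z 0.1399 head -14.9 F_sh [-0.27  0.17] -0.13 q [-21.  34.  98.  -0.  47. 107.] op -0.0
75 [ 1.300e-02  1.254e+00 -5.000e-03  0.000e+00 -1.000e-03  2.000e-03]
78 [-7.200e-02  1.649e+00 -4.000e-03  1.000e-03 -1.000e-03 -5.100e-02]
84 [-1.780e-01  2.449e+00 -4.000e-03  1.000e-03 -1.000e-03 -1.550e-01]
90 [-2.010e-01  3.256e+00 -4.000e-03  1.000e-03 -1.000e-03 -2.600e-01]
96 [-1.390e-01  4.061e+00 -3.000e-03  1.000e-03 -1.000e-03 -3.650e-01]
102 [ 7.000e-03  4.855e+00 -3.000e-03  1.000e-03 -1.000e-03 -4.690e-01]
108 [ 2.350e-01  5.629e+00 -2.000e-03  1.000e-03 -1.000e-03 -5.740e-01]
114 [ 5.420e-01  6.376e+00 -1.000e-03  1.000e-03 -1.000e-03 -6.790e-01]
120 [ 9.260e-01  7.086e+00 -0.000e+00  1.000e-03 -1.000e-03 -7.840e-01]
```

```bash
python3 -m handwheel '[0,0,0.6,0,0,0,0, 0,0,1.2,0,0,0,0, 0,-0.1,1.8,0,0,0,-0.07, 0,-0.18,2.45,0,0,0,-0.155, 0,-0.2,3.25,0,0,0,-0.26, 0,-0.14,4.05,0,0,0,-0.365, 0,0,4.85,0,0,0,-0.47, 0,0.235,5.63,0,0,0,-0.57]'
python3 -c "
from h import *
st()
im=arm.read_camera('wrist');cv2.imwrite('pics/wrist10.png',im[...,::-1])
for a in [108,114,120,126,132,138,144,150,156]: print(a,arc(a,1))
"
```

```text
time_s: 15.9
ee_pos: [0.5633, -0.1656, 0.1406]
tool_rot: [[-0.085, -0.996, 0.0], [-0.996, 0.085, -0.001], [0.001, -0.0, -1.0]]
force: [0.9, -2.6, 0.5]
opening: 0.0002
t 15.9 shaker [-0.0402  0.1231] z 0.1406 head 18.0 F_sh [ 1.88 -2.07] 0.55 q [-19.  30. 106.  -0.  44.  76.] op 0.0
108 [ 0.065 -0.147  0.045  0.001 -0.001  0.007]
114 [-0.087  0.645  0.045  0.001 -0.001 -0.098]
120 [-1.56e-01  1.45e+00  4.60e-02  1.00e-03 -1.00e-03 -2.03e-01]
126 [-1.410e-01  2.257e+00  4.700e-02  1.000e-03 -1.000e-03 -3.070e-01]
132 [-4.100e-02  3.058e+00  4.800e-02  1.000e-03 -1.000e-03 -4.120e-01]
138 [ 1.420e-01  3.844e+00  4.900e-02  1.000e-03 -1.000e-03 -5.170e-01]
144 [ 4.070e-01  4.607e+00  5.100e-02  1.000e-03 -1.000e-03 -6.210e-01]
150 [ 7.490e-01  5.338e+00  5.200e-02  1.000e-03 -1.000e-03 -7.260e-01]
156 [ 1.166e+00  6.030e+00  5.300e-02  2.000e-03 -0.000e+00 -8.310e-01]
```

View pics/wrist10.png

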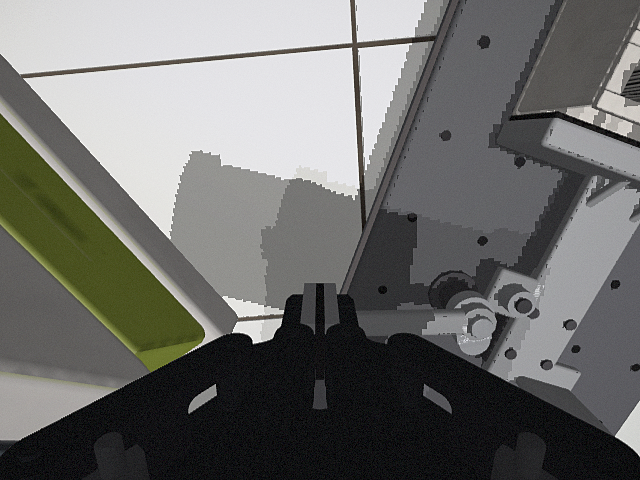

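```bash
python3 -c "
from h import *
for z in (0,.1,.15,.2):
  print(z,[S(ray('top',u,z)).round(3) for u in [(300,252),(295,240),(213,300),(238,150)]],[S(ray('wrist',u,z)).round(3) for u in [(236,319),(205,335)]])
"
```

```text
0 [array([-0.126,  0.169]), array([-0.107,  0.188]), array([-0.284,  0.295]), array([0.021, 0.369])] [array([-0.132,  0.164]), array([-0.154,  0.185])]
0.1 [array([-0.129,  0.164]), array([-0.112,  0.181]), array([-0.27 ,  0.277]), array([0.003, 0.344])] [array([-0.071,  0.157]), array([-0.084,  0.17 ])]
0.15 [array([-0.13 ,  0.162]), array([-0.114,  0.178]), array([-0.263,  0.268]), array([-0.006,  0.331])] [array([-0.04 ,  0.154]), array([-0.049,  0.162])]
0.2 [array([-0.132,  0.159]), array([-0.117,  0.174]), array([-0.256,  0.259]), array([-0.015,  0.318])] [array([-0.009,  0.15 ]), array([-0.014,  0.155])]
```

```bash
python3 -c "
from h import *
for n in ['wrist']:
  c=arm.calibration(n);R=cv2.Rodrigues(np.array(c['rvec'],float))[0];C=-R.T@np.array(c['tvec'],float).ravel();print('cam',S(C),C[2])
for z in (0,.05,.1,.15,.2): print(z,proj('scene',[W((-.13,.167,z)),W((-.15,.20,z)),W((-.284,.295,z))]).round())
"
python3 - <<'E'
import cv2
cv2.imwrite('pics/an.png',cv2.resize(cv2.imread('pics/scene0.png')[200:360,150:330],None,fx=4,fy=3.6))
E
```

```text
cam [0.0259587  0.14593764] 0.25692248822133534
0 [[312. 290.]
 [305. 301.]
 [304. 360.]]
0.05 [[311. 271.]
 [304. 281.]
 [303. 338.]]
0.1 [[311. 250.]
 [303. 260.]
 [302. 316.]]
0.15 [[310. 228.]
 [302. 238.]
 [301. 291.]]
0.2 [[309. 205.]
 [301. 215.]
 [300. 265.]]
```

View pics/an.png

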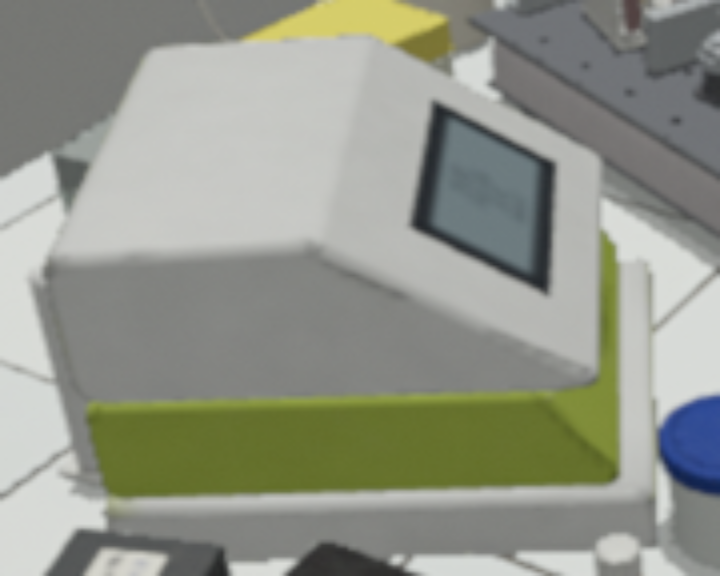

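The analyzer's near edge is about 0.14 m high, below the gripper body, so the swing is clear. I'll continue.

```bash
python3 -m handwheel '[0,-0.09,0.65,0,0,0,-0.1, 0,-0.15,1.45,0,0,0,-0.2, 0,-0.14,2.25,0,0,0,-0.31, 0,-0.04,3.05,0,0,0,-0.41, 0,0.14,3.85,0,0,0,-0.52, 0,0.4,4.6,0,0,0,-0.62, 0,0.75,5.35,0,0,0,-0.725, 0,0.95,5.7,0,0,0,-0.78]'
python3 -c "
from h import *
st()
im=arm.read_camera('wrist');cv2.imwrite('pics/wrist11.png',im[...,::-1])
for a in [150,154,158,162,166,170,174]: print(a,arc(a,1))
"
```

```text
time_s: 16.75
ee_pos: [0.5041, -0.1702, 0.141]
tool_rot: [[0.647, -0.763, -0.0], [-0.763, -0.647, -0.001], [0.001, 0.001, -1.0]]
force: [1.1, 1.8, 0.3]
opening: -0.0002
t 16.75 shaker [-0.093   0.0959] z 0.141 head 63.2 F_sh [0.28 2.07] 0.35 q [-22.  27. 113.  -0.  40.  28.] op -0.0
150 [ 0.144 -0.454  0.094  0.001 -0.     0.058]
154 [ 0.006  0.067  0.095  0.001 -0.    -0.012]
158 [-0.095  0.596  0.096  0.001 -0.    -0.082]
162 [-1.59e-01  1.13e+00  9.60e-02  1.00e-03 -0.00e+00 -1.52e-01]
166 [-1.850e-01  1.668e+00  9.700e-02  1.000e-03 -0.000e+00 -2.210e-01]
170 [-1.740e-01  2.206e+00  9.800e-02  1.000e-03 -0.000e+00 -2.910e-01]
174 [-1.250e-01  2.742e+00  9.800e-02  1.000e-03 -0.000e+00 -3.610e-01]
```

View pics/wrist11.png

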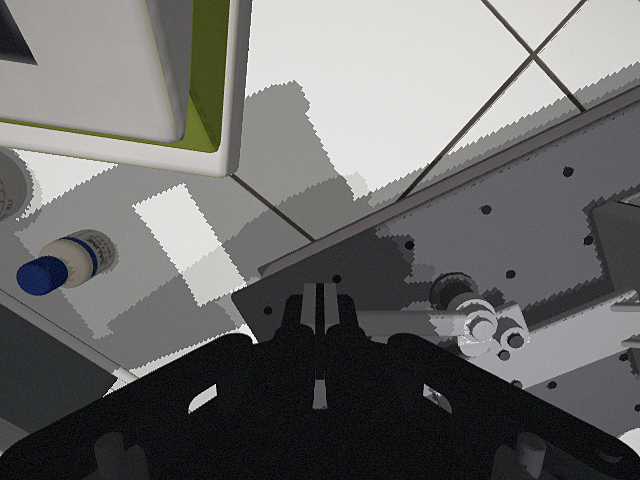

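```bash
python3 -m handwheel '[0,-0.04,0.3,0.1,0,0,-0.04, 0,-0.1,0.6,0.1,0,0,-0.08, 0,-0.13,0.9,0.1,0,0,-0.12, 0,-0.16,1.15,0.1,0,0,-0.155, 0,-0.17,1.4,0.1,0,0,-0.19, 0,-0.18,1.65,0.1,0,0,-0.22, 0,-0.18,1.95,0.1,0,0,-0.255, 0,-0.17,2.2,0.1,0,0,-0.29]'
python3 -c "
from h import *
st()
for a in [166,168,170,172,174,176,178]: print(a,arc(a,1))
"
```

```text
time_s: 17.6
ee_pos: [0.4861, -0.1831, 0.1403]
tool_rot: [[0.838, -0.546, -0.0], [-0.546, -0.838, -0.001], [0.001, 0.001, -1.0]]
force: [1.6, 1.2, 0.1]
opening: -0.0001
t 17.6 shaker [-0.1045  0.077 ] z 0.1403 head 79.8 F_sh [1.01 1.68] 0.15 q [-24.  26. 115.  -0.  39.   9.] op -0.0
166 [ 0.123 -0.49   0.033  0.001 -0.001  0.067]
168 [ 0.047 -0.232  0.033  0.001 -0.001  0.032]
170 [-0.019  0.029  0.033  0.001 -0.001 -0.003]
172 [-0.077  0.292  0.034  0.001 -0.001 -0.038]
174 [-0.125  0.557  0.034  0.001 -0.001 -0.073]
176 [-0.164  0.823  0.034  0.001 -0.001 -0.108]
178 [-1.940e-01  1.091e+00  3.400e-02  1.000e-03 -1.000e-03 -1.430e-01]
```

```bash
python3 -m handwheel '[0,-0.03,0.15,0,0,0,-0.02, 0,-0.07,0.3,0,0,0,-0.04, 0,-0.1,0.45,0,0,0,-0.06, 0,-0.12,0.55,0,0,0,-0.07, 0,-0.14,0.7,0,0,0,-0.09, 0,-0.16,0.8,0,0,0,-0.1, 0,-0.16,0.8,0,0,0,-0.1, 0,-0.16,0.8,0,0,0,-0.1]'
python3 -c "
from h import *
st()
for a in [170,172,174,176,178]: print(a,arc(a,1))
"
```

```text
time_s: 18.4
ee_pos: [0.4837, -0.185, 0.1408]
tool_rot: [[0.886, -0.464, 0.005], [-0.464, -0.886, 0.003], [0.003, -0.005, -1.0]]
force: [34.1, 56.3, -5.6]
opening: 0.0001
t 18.4 shaker [-0.1059  0.0744] z 0.1408 head 85.3 F_sh [ 9.47 65.16] -5.62 q [-24.  26. 115.   0.  39.   3.] op 0.0
170 [ 0.101 -0.247  0.08  -0.005 -0.003  0.092]
172 [ 0.019  0.009  0.079 -0.005 -0.003  0.057]
174 [-0.054  0.268  0.077 -0.005 -0.003  0.022]
176 [-0.119  0.53   0.076 -0.005 -0.003 -0.012]
178 [-0.173  0.793  0.074 -0.005 -0.003 -0.047]
```

The lever is hard on its locked stop, and the force jumped to 66 N. I'll back off outward and lift.

```bash
python3 -m handwheel '[0,0,-0.6,0,0,0,0, 0,0,-1.2,0,0,0,0, 0,0,-1.8,-0.5,0,0,0, 0,0,-2,-2,0,0,0, 0,0,-2,-4,0,0,0, 0,0,-2,-6,0,0,0, 0,0,-2,-8,0,0,0, 0,0,-2,-9,0,0,0]'
python3 -c "
from h import *
st()
for n in ['wrist','scene']:
  im=arm.read_camera(n)
  if n=='scene': im=cv2.resize(im[150:280,260:420],None,fx=4.6,fy=4.6,interpolation=cv2.INTER_CUBIC)
  cv2.imwrite(f'pics/{n}12.png',im[...,::-1])
print(row(-.16,-.25,.26,45))
"
```

```text
time_s: 19.2
ee_pos: [0.4929, -0.1679, 0.2328]
tool_rot: [[0.886, -0.465, 0.007], [-0.465, -0.886, 0.002], [0.005, -0.005, -1.0]]
force: [-0.6, 0.2, 0.3]
opening: 0.0001
t 19.2 shaker [-0.1041  0.0937] z 0.2328 head 85.2 F_sh [-0.59 -0.04] 0.3 q [-22.  19. 110.   0.  51.   5.] op 0.0
[-2.7130e+00  3.4705e+01 -2.9750e+00 -7.0000e-03 -4.0000e-03  7.0200e-01]
```

View pics/wrist12.png

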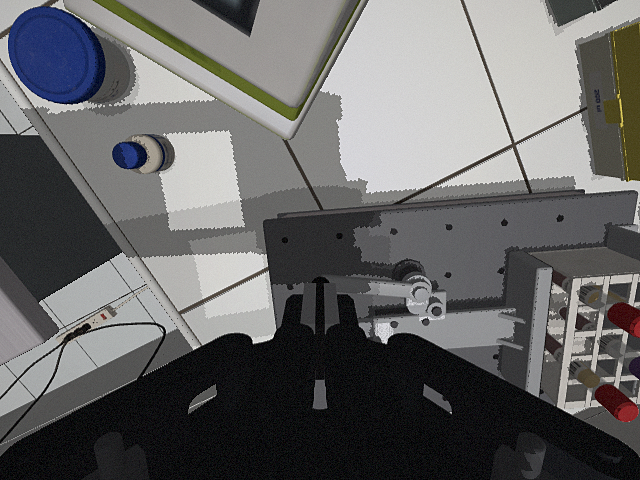

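View pics/scene12.png

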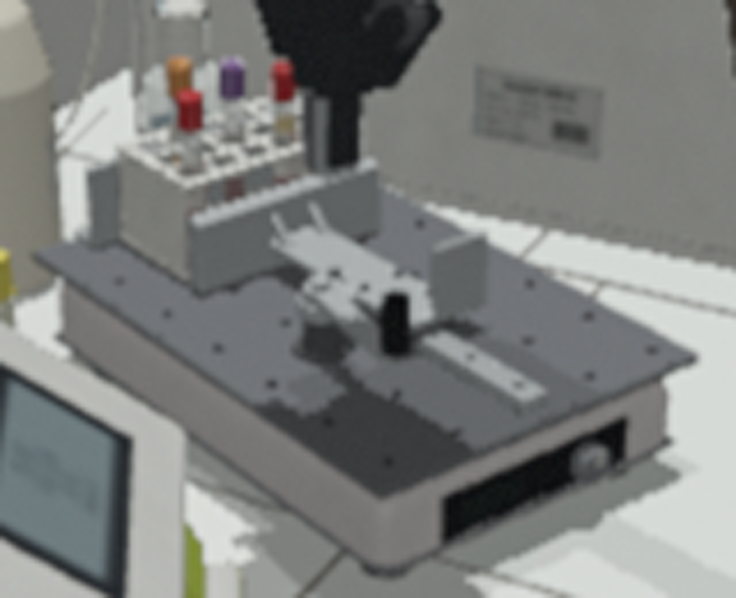

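The lever is locked in the scene view, with the knob at (397,322). I'll move the arm clear for a check from above.

```bash
python3 -m handwheel '[0,-0.3,3,-1,0,0,0.05, 0,-0.7,7,-2,0,0,0.12, 0,-1.1,11.5,-3,0,0,0.2, 0,-1.5,16,-3,0,0,0.3, 0,-1.8,20.5,-3,0,0,0.4, 0,-2.1,25,-3,0,0,0.5, 0,-2.4,29,-3,0,0,0.6, 0,-2.7,32,-3,0,0,0.7]'
python3 -m handwheel '[0,0,3,0,0,0,0, 0,0,6,0,0,0,0, 0,0,9,0,0,0,0, 0,0,11,0,0,0,0, 0,0,12,0,0,0,0, 0,0,12,0,0,0,0, 0,0,12,0,0,0,0, 0,0,12,0,0,0,0]'
python3 -c "
from h import *
st()
im=arm.read_camera('top');cv2.imwrite('pics/top13.png',im[...,::-1])
cv2.imwrite('pics/top13c.png',cv2.resize(im[120:330,310:500],None,fx=2.8,fy=2.8,interpolation=cv2.INTER_CUBIC)[...,::-1])
"
```

```text
time_s: 20.1
ee_pos: [0.3186, -0.4405, 0.2592]
tool_rot: [[0.373, -0.928, 0.007], [-0.928, -0.373, 0.003], [-0.0, -0.007, -1.0]]
force: [-0.0, -0.8, -0.5]
opening: 0.0
time_s: 20.9
ee_pos: [0.2081, -0.4848, 0.2582]
tool_rot: [[0.374, -0.928, 0.007], [-0.928, -0.374, 0.003], [-0.0, -0.007, -1.0]]
force: [-0.1, 0.1, -0.4]
opening: 0.0001
t 20.9 shaker [-0.2432 -0.3091] z 0.2582 head 44.8 F_sh [-0.14  0.07] -0.42 q [-70.  18. 107.   1.  55.  -3.] op 0.0
```

View pics/top13c.png

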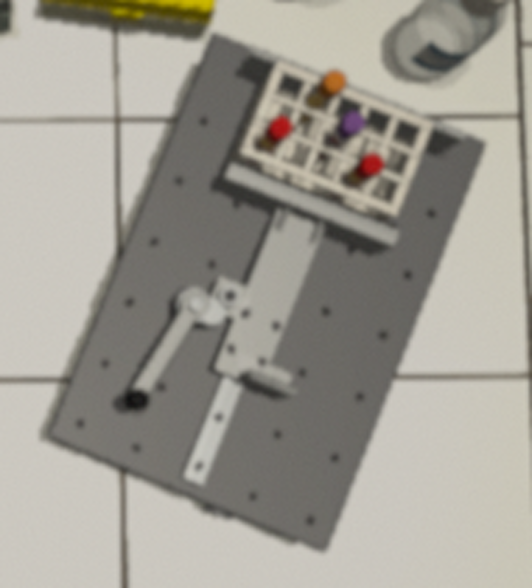

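View pics/top13.png

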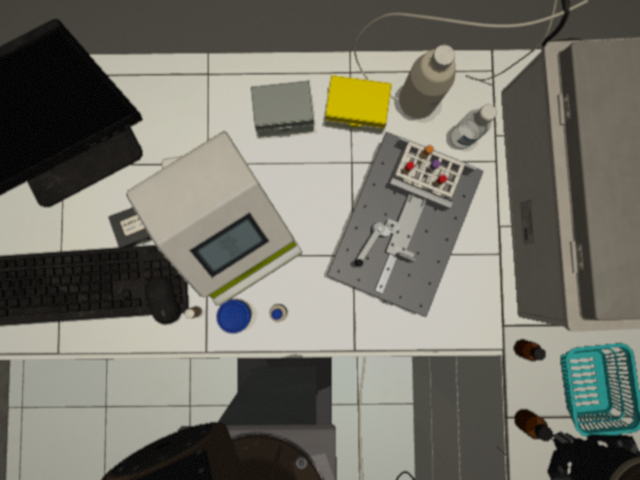

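The top view shows the rack between bar and fence, with the lever back and the nose behind the roller at about (228,297) in the crop. The cup, bottle and vial are where they were. I'll check angles numerically.

```bash
python3 -c "
from h import *
f=lambda u,z:S(ray('top',(310+u[0]/2.8,120+u[1]/2.8),z))
k=f((135,400),.137);print('knob',k,np.degrees(np.arctan2(*(k-PIV)[::-1])))
c=[f(u,.128) for u in [(275,62),(432,124),(402,213),(243,152)]];print(np.round(c,4))
for a,b in [(0,1),(3,2)]: d=c[b]-c[a];print('rack angle',np.degrees(np.arctan2(d[0],-d[1])))
print('centre',np.mean(c,0),'bar',f((230,168),.112),f((395,240),.112))
"
```

```text
knob [-0.1086333   0.06067926] 168.87280723191017
[[ 0.1281  0.0579]
 [ 0.1287 -0.0502]
 [ 0.0675 -0.0532]
 [ 0.0656  0.0554]]
rack angle 0.3005268065779674
rack angle 0.9970861421792935
centre [0.09746313 0.00248508] bar [0.05675543 0.05796376] [ 0.05347897 -0.05878971]
```

```bash
python3 -c "
from h import *
print(arm.finish_job());st()"
```

```text
the job is handed in; nothing more can be done
None
the job is handed in; nothing more can be done
```

The job is done and handed in at about 21 s of the 67 s allowed. Using only the shut fingertips, I did the three steps in the order asked:
1. **Release:** I swung the lever outward until it met its stop, where the force rose to about 33 N.
2. **Clamp:** I pushed the tab until the rack was snug. Raising the push from 10 to 20 N moved it no further.
3. **Lock:** I swung the lever back until it met its locked stop. The force peaked at about 66 N there, more than needed but under the 120 N limit.

The last checks, with the arm clear of the shaker, showed:
- **Lever:** it stands at about 169° by image, against 170° nominal when locked, and the cam nose is behind the roller.
- **Rack:** the centre measures about 32.5 mm from the fence face (33 mm expected). Its edges read 0.3–1.0° from square, which is within how well I can read the pictures.
- **Bystanders:** the four tubes are still upright in the rack, and the cup, bottle and vial stand where they were.

No check failed. The calibration and pixel readings disagreed with each other by up to about 3 mm.

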